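# Seat a bench pin and tighten its clamp with the click wrench

### The arm

A 6-joint arm with a two-finger parallel gripper is mounted at the origin on the work surface. World frame = base frame: x ahead of the robot, y to its left, z up, the work surface at z = 0. Lengths are in m, angles in rad, forces in N, time in s.
With the tool pointing down it reaches from about 0.375 to 0.9 m from the base axis. Payload 3.1 kg.
Tool frame: the origin (TCP) lies at the very end of the fingers, on their centre line; the grasp point (between the pads) lies 19 mm behind it; z points along the fingers, y is the direction in which the jaws open and shut (so a half turn about z gives the same grasp; the last joint's range is limited). The gripper opens to 87 mm and grips with 3 to 60 N. Pads are 19 mm wide; open, the fingers measure 117 mm over their backs; the gripper's body (75 mm by 190 mm) begins 51 mm behind the grasp point.
Start: joints at [1.113, 0.527, 1.433, -0, 1.181, -0.178], TCP at [0.173, 0.601, 0.223] pointing down, gripper open.
Joint ranges: [-3.08, 3.08], [-0.75, 2.2], [0.22, 2.44], [-1.43, 4.57], [0, 2.65], [-2.85, 2.85]. Speed limits (rad/s): [2.79, 2.79, 3.14, 3.14, 3.14, 3.14].

### API

Orientations are given as a unit quaternion [x, y, z, w].
In Python, from rig import robot, optics gives the robot as it stands.
- The arm moves only by the shell command python3 -m inch 'ROWS' [FORCE]. ROWS is JSON, a list of rows, each an object of numbers: "ax", "ay", "az": the turn, a rotation vector about the tool's x, y, z in rad; "dx", "dy", "dz": the shift along the tool's x, y, z in mm; "gripper": the opening in per cent of the stroke, from 0 (shut) to 100 (fully open). In form: [{"ax": .., "ay": .., "az": .., "dx": .., "dy": .., "dz": .., "gripper": ..}, ...]. A call has 1 to 8 rows; each row shifts and turns the commanded pose from where the row before left it, along the tool's axes as they then stand; what a row does not reach is not made up. A row lasts 1/10 s, in which the tool goes at most 50 mm and 8.59 degrees, less where a joint would pass 70% of its speed; a pose out of reach is approached as far as the arm can. A call with a gripper value outside its range is refused whole. The fingers move at their own pace and stop on an object; FORCE is the grip in N (left out, the last holds). Time passes only in rows, so rows that do not move let the fingers close. It gives the time, the measured TCP pose, the force and the opening at its end, in the units of the state.
- robot.get_obs(): the state, without advancing time (a new reading comes with each control period).
- optics.camera(name): name is "side" or "top" or "wrist"; returns a dict with "img" (384x512x3 uint8, red, green, blue), "depth" (384x512 float32, m along the optical axis (not along the pixel's ray), 0 where there is no reading), "camera_matrix" (3x3 intrinsics, pixels), "position" and "attitude" of the camera in the world. Camera axes: x right, y up, looking along -z (the intrinsics and any distortion apply to the point x, -y, -z); pixel columns grow to the right and rows downward; lengths in m; the calibration is good to about 2 mm. A picture is of the moment at which its call begins.
- robot.hand_in(): hands the job in, once; it reports no verdict.
The state is a dict: "time": time; "q": joint angles; "joint_velocities": joint speeds; "joint_torque": joint torques, N m; "position": TCP position; "tool_rot": TCP orientation; "ft_force": force on the tool from outside, world axes, zero at the start; "moment": the same for the moment, N m; "grip_width": finger opening in m.
Only numpy, scipy, OpenCV 4.12 (cv2) and the standard library are available. Lean on these libraries where they do the work, as an engineer would, in place of code of your own. Each camera call takes 0.05 s, during which the arm holds its last target.

### The job

Push the wooden bench pin into its clamp until it is fully home against the end stop. Then swing the red handle of the click wrench on the clamp screw clockwise (seen from above) until the screw comes tight and the wrench clicks, that is, its handle gives and bends out of line; stop there, do not force it on beyond the click. Let the handle spring straight again without undoing the screw, and leave the pin home, the clamp tight and the other things on the bench undisturbed.

Things in the scene. Friction and masses are not known exactly. Their poses are not given: they have to be found in the camera images.
- clamp: steel clamp with blue arch, fixed, 138 x 105 mm, 100 mm high. Origin on the bench under its middle; x along the channel towards the end stop (the pin is pushed along +x), z up. Channel 73 mm wide, floor 40 mm above the bench, from its open mouth at x = -68 mm to the end stop at x = +55 mm; arch over x = -18 to +38 mm.
- pin_back (a point): centre of the rear end face of the loose wooden bench pin (170 long, 70 wide, 16 mm thick, about 0.14 kg); x from notched front to rear. Home, it touches the end stop: x = +55 mm, z = 48 mm in the clamp's frame. At the start the pin lies in the channel, 18 to 35 mm short of home.
- pin_notch (a point): centre of the flat bottom of the notch in the pin's front end, half-way up its thickness, 48 mm above the bench: the spot to push. Notch 34 mm wide at the bottom, 44 mm at the mouth, 30 mm deep, open to -x; its bottom is 140 mm ahead of the rear face and, home, 17 mm clear of the clamp. Nothing is below it down to the bench.
- jaw_pad (a point): centre of the underside of the round brass jaw (60 mm across, 9 mm thick) under the arch, which the screw lowers on to the pin, 5 mm per rad of turn. Screw tight: 56.3 mm above the clamp's origin. At the start 1.7 to 3.3 mm higher.
- screw_axis (a point): point on the vertical axis of the clamp screw, 113 mm above the clamp's origin. The wrench stays on the screw; clockwise from above tightens. It turns at a light push (2 to 3 N at the grip) until the jaw is down and the screw stops, 0.35 to 0.65 rad on from the start, not known beforehand. Turned back, it loosens.
- handle_grip (a point): centre of the red grip of the wrench handle, 140 mm from the screw axis; the handle lies level on the clamp's left (+y) side. The grip is a bar 26 mm in diameter, 112 mm long (83 to 195 mm from the screw axis), centre line 116 mm above the clamp's origin, free below and on both sides. x points outward along the handle, z up.
- wrench_handle (a joint): bend of the breakaway joint (upright pivot 30 mm from the screw axis), rad; 0 straight, growing clockwise. With the screw tight the push at the grip rises from 2 to 11 N; there the joint gives and the push stays level (11 to 15 N). 0.10 (11 mm at the grip) is a full click, beyond 0.24 (26 mm) over-tightens, 0.30 is a dead stop. Let go, it springs back to 0.
- doming_block: bystander: 50 mm brass cube with dimples, at the clamp's right
- tool_cup: bystander: wooden cup 72 mm across with small hammers, 180 mm tall, behind the clamp
- hammer: bystander: hammer 220 mm long, lying on the left
- saw_frame: bystander: aluminium piercing-saw frame with a wooden handle, lying on the right
- jar: bystander: amber jar 54 mm across, 60 mm tall, on the left
- gauge_ring: bystander: brass ring 52 mm across, 12 mm tall, lying on the left
- file: bystander: flat file with a wooden handle, lying at the far left
Mind the look-alikes: they are no part of the job. Of the things like the part that bears pin_back, leave any that is blue; of the rest the larger one is meant.

How it is judged:
On the way, in this order (a step that is already met when the one before it is completed fails the run):
1. the pin is fully home against the end stop (x of pin_back in the frame of clamp above 0.0515 m and angle between pin_back's own z axis and vertical below 0.06 rad), for 0.2 s.
2. with the jaw down and the screw tight, the wrench handle has given (clicked) (x of pin_back in the frame of clamp above 0.0515 m and z of jaw_pad in the frame of clamp below 0.0569 m and value of joint wrench_handle above 0.07 rad), for 0.05 s.
At the end, for the whole second after the job is handed in: The pin's rear face is within 3.5 mm of the end stop and the pin lies flat (within 0.06 rad), the jaw is still down within 0.6 mm of its tight position (screw not undone), and the wrench handle is straight again (bend below 0.03 rad) and at rest (all of step 1 and z of jaw_pad in the frame of clamp below 0.0569 m and value of joint wrench_handle below 0.03 rad and velocity of joint wrench_handle below 0.05 rad/s); the robot touches nothing.
It fails at once if the handle is forced on past the click (bend above 0.24 rad): screw over-tightened (value of joint wrench_handle above 0.24 rad).
It fails at once if another thing on the bench is moved by more than 30 mm (distance of any of doming_block, tool_cup, hammer, saw_frame, jar, gauge_ring, file from where it was at the start of the episode above 0.03 m).
It also fails if it takes over 72 s, if anything falls off the work surface, if the arm or the gripper's body presses on something with over 40 N, if the wrist force passes 120 N, or if a joint passes its speed limit or range.

## Working session

There is one attempt and no reset: what is moved stays moved. The work goes in short steps, Python scripts to look and compute and a shell command to move; the robot and the scene stay as the last step left them, time stands still between calls to the robot, and variables do not carry over. Pictures are saved under pics/ and viewed, and the job is handed in when it is done.

```bash
ls; mkdir -p pics; python3 - <<'E'
from rig import robot, optics
import cv2,numpy as np
print(robot.get_obs())
for n in ["side","top","wrist"]:
    c=optics.camera(n); cv2.imwrite(f"pics/{n}0.png",c["img"][:,:,::-1]); print(n,c["camera_matrix"],c["position"],c["attitude"],[k for k in c])
E
```

```text
pics
{'time': 0.0, 'q': array([ 1.11254438e+00,  5.28449436e-01,  1.43388631e+00, -1.66362844e-05,
        1.18140969e+00, -1.78541925e-01]), 'joint_velocities': array([ 0.00015294,  0.00176155, -0.00089407, -0.00049558,  0.00277496,
       -0.00053393]), 'joint_torque': array([-6.87588963e-04, -4.40051007e+01, -1.76589417e+01,  6.33712811e-02,
        5.82104770e-02, -1.60516965e-04]), 'position': array([0.17222185, 0.60004494, 0.22158701]), 'tool_rot': array([ 1.39396324e-01,  9.90236086e-01, -1.02470101e-03, -3.29653832e-04]), 'ft_force': array([0.95753501, 0.64181349, 0.2851248 ]), 'moment': array([-0.0101396 , -0.01883491,  0.00456087]), 'grip_width': 0.08741965627225406}
side [[478.79938273   0.         251.35185528]
 [  0.         478.79938273 189.47267228]
 [  0.           0.           1.        ]] [0.19722585 1.09927915 0.88137941] [-0.05586295  0.45826036  0.87877525 -0.12095797] ['img', 'depth', 'camera_matrix', 'position', 'attitude']
top [[415.51979504   0.         258.75975367]
 [  0.         415.51979504 189.33410895]
 [  0.           0.           1.        ]] [0.31175594 0.03924758 1.32854623] [ 0.04657003 -0.04464654 -0.69603495  0.71510367] ['img', 'depth', 'camera_matrix', 'position', 'attitude']
wrist [[306.35008659   0.         259.16502108]
 [  0.         306.35008659 188.03357338]
 [  0.           0.           1.        ]] [0.09164552 0.62399505 0.38338145] [-0.12259497 -0.0908099   0.59413251  0.78976616] ['img', 'depth', 'camera_matrix', 'position', 'attitude']
```

View pics/top0.png

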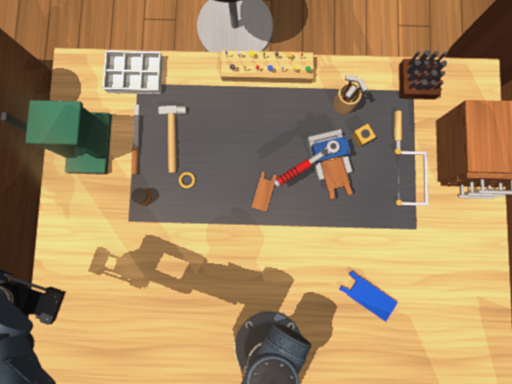

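View pics/side0.png

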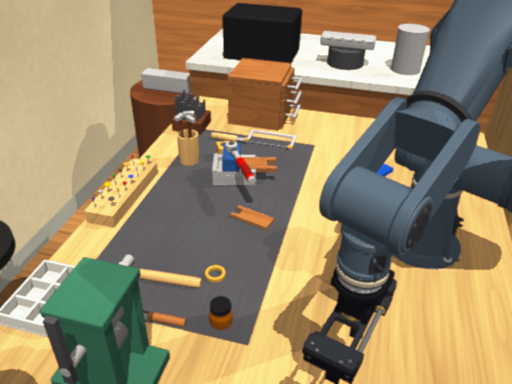

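View pics/wrist0.png

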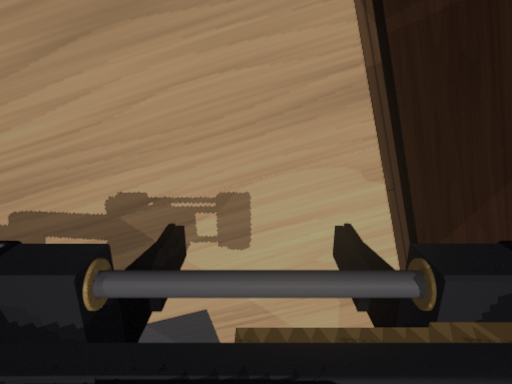

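The top view shows three pin-like things: a wooden pin in the clamp at about (337,178), a smaller loose wooden one at (264,190), and a blue one at (370,295). The one in the clamp is the larger one that isn't blue, so it fits the description. The red handle runs from about (277,183) to the screw at (333,147). Next I'll take a close crop and measure.

```bash
cat > h.py <<'E'
from rig import robot, optics
import cv2,numpy as np
from scipy.spatial.transform import Rotation as R
def cloud(c):
    d=c["depth"];K=c["camera_matrix"];v,u=np.mgrid[:d.shape[0],:d.shape[1]]
    p=np.stack([(u-K[0,2])/K[0,0]*d,-(v-K[1,2])/K[1,1]*d,-d],-1)
    return p@R.from_quat(c["attitude"]).as_matrix().T+c["position"]
def ray(c,u,v,z):
    K=c["camera_matrix"];r=R.from_quat(c["attitude"]).apply([(u-K[0,2])/K[0,0],-(v-K[1,2])/K[1,1],-1])
    p=np.array(c["position"]);return p+r*(z-p[2])/r[2]
E
python3 - <<'E'
from h import *
for n,(a,b,w,h) in {"top":(240,90,180,135),"side":(170,110,160,120)}.items():
    c=optics.camera(n);i=c["img"][b:b+h,a:a+w,::-1];cv2.imwrite(f"pics/{n}crop1.png",cv2.resize(i,None,fx=4.4,fy=4.4,interpolation=cv2.INTER_CUBIC))
    P=cloud(c);hsv=cv2.cvtColor(c["img"],cv2.COLOR_RGB2HSV);H,S,V=[hsv[...,k].astype(int) for k in range(3)]
    m0=np.zeros(H.shape,bool);m0[b:b+h,a:a+w]=1
    for nm,m in {"red":((H<5)|(H>174))&(S>170)&(V>90),"blue":(abs(H-108)<10)&(S>140)&(V>60)}.items():
        m=m&m0&(c["depth"]>0)
        vu=np.argwhere(m);Q=P[m];print(n,nm,len(Q),"pix mean",vu.mean(0)[::-1],"pts",np.percentile(Q,[2,50,98],axis=0).round(4).tolist(), Q.mean(0).round(4))
        r=cv2.minAreaRect(Q[:,:2].astype(np.float32)*1000);print(r)
E
```

```text
top red 262 pix mean [294.10305344 171.39694656] pts [[0.4919, -0.1013, 0.1162], [0.5252, -0.0589, 0.1238], [0.5558, -0.0115, 0.1295]] [ 0.5241 -0.0578  0.1236]
((524.0317993164062, -56.08513259887695), (23.163349151611328, 106.5363998413086), 34.06061935424805)
top blue 289 pix mean [333.10380623 148.23183391] pts [[0.5686, -0.2214, 0.093], [0.6034, -0.1907, 0.1002], [0.6343, -0.1182, 0.1049]] [ 0.6025 -0.1764  0.0993]
((605.1939086914062, -183.91500854492188), (55.78334045410156, 133.19805908203125), 17.21055030822754)
side red 151 pix mean [243.58278146 167.14569536] pts [[0.4954, -0.0959, 0.113], [0.5253, -0.052, 0.1241], [0.5594, -0.0101, 0.1287]] [ 0.5262 -0.0522  0.1231]
((526.4522705078125, -55.638336181640625), (20.18967056274414, 110.7864761352539), 33.722808837890625)
side blue 244 pix mean [229.34836066 160.91803279] pts [[0.5698, -0.2009, 0.0575], [0.5954, -0.1238, 0.0889], [0.626, -0.1139, 0.1038]] [ 0.5957 -0.1321  0.0852]
((600.4080200195312, -165.51893615722656), (51.102317810058594, 104.36106872558594), 16.503917694091797)
```

View pics/topcrop1.png

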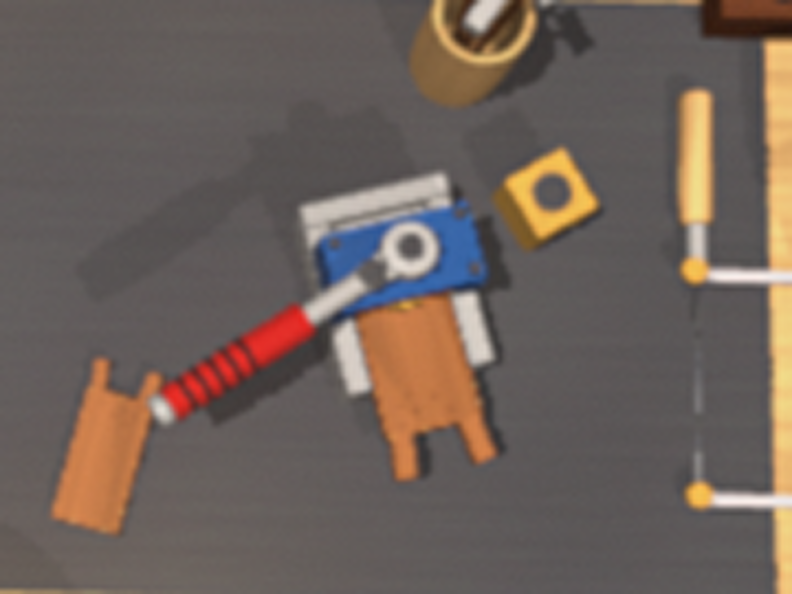

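View pics/sidecrop1.png

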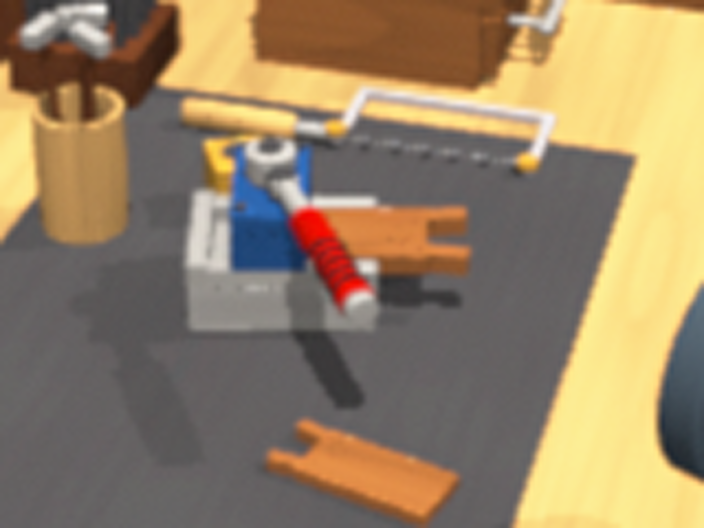

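The crop confirms the choice: the larger wooden pin sits in the clamp with its notch toward the robot, near top-crop (437,427), i.e. pixel (339,187). The screw is at crop (410,248), i.e. pixel (333,146). The small wooden pin at (264,190) lies near the handle's end.

```bash
python3 - <<'E'
from h import *
c=optics.camera("top")
img=c["img"];hsv=cv2.cvtColor(img,cv2.COLOR_RGB2HSV)
P=cloud(c)
f=lambda x,y:(240+(x+.5)/4.4-.5,90+(y+.5)/4.4-.5)
s=ray(c,*f(410,248),0.125);print("screw",s)
for x,y in [(418,430),(460,419),(395,478),(420,478),(472,462),(497,456),(358,318),(450,296)]:
    print("pin",(x,y),ray(c,*f(x,y),0.056).round(4))
for x,y in [(300,208),(445,174),(450,196)]: print("clampback",ray(c,*f(x,y),0.06).round(4))
for x,y in [(318,240),(468,200),(487,284),(345,318)]: print("arch",ray(c,*f(x,y),0.1).round(4))
print("grip top: ", ray(c,*f(163,410),0.116), ray(c,*f(305,330),.116))
m=np.zeros(img.shape[:2],bool);m[90:225,310:360]=1
H,S=hsv[...,0],hsv[...,1]
w=m&(H>5)&(H<18)&(S>110)&(P[...,2]>.04)&(P[...,2]<.07)
Q=P[w];print("wood",len(Q),np.percentile(Q[:,2],[5,50,95]),cv2.minAreaRect(Q[:,:2].astype(np.float32)*1000))
b=(abs(H.astype(int)-108)<10)&(S>140)&m&(P[...,2]>.092)&(P[...,2]<.108)
Q=P[b];print("arch",len(Q),Q[:,2].mean(),cv2.minAreaRect(Q[:,:2].astype(np.float32)*1000))
E
```

```text
screw [ 0.60322252 -0.17093628  0.125     ]
pin (418, 430) [ 0.4894 -0.1891  0.056 ]
pin (460, 419) [ 0.498  -0.2186  0.056 ]
pin (395, 478) [ 0.4551 -0.1732  0.056 ]
pin (420, 478) [ 0.4555 -0.1907  0.056 ]
pin (472, 462) [ 0.4678 -0.227   0.056 ]
pin (497, 456) [ 0.4725 -0.2445  0.056 ]
pin (358, 318) [ 0.5683 -0.1464  0.056 ]
pin (450, 296) [ 0.5859 -0.2115  0.056 ]
clampback [ 0.646 -0.104  0.06 ]
clampback [ 0.6736 -0.207   0.06  ]
clampback [ 0.6576 -0.2106  0.06  ]
arch [ 0.6132 -0.1121  0.1   ]
arch [ 0.6442 -0.2151  0.1   ]
arch [ 0.5855 -0.2281  0.1   ]
arch [ 0.5592 -0.1311  0.1   ]
grip top:  [ 0.48995613 -0.00753794  0.116     ] [ 0.54699875 -0.10202055  0.116     ]
wood 857 [0.04940818 0.05600204 0.06180451] ((630.9137573242188, -200.70831298828125), (99.85610961914062, 352.7295227050781), 86.01531219482422)
arch 280 0.1000313997429541 ((601.23486328125, -171.128173828125), (54.572017669677734, 105.42113494873047), 17.090139389038086)
```

```bash
cat >> h.py <<'E'
def to(x,y,z,yawx=None):
    "remaining shift in tool axes mm, and az to bring tool x to world heading yawx (deg)"
    o=robot.get_obs();M=R.from_quat(o["tool_rot"]);d=M.inv().apply(np.array([x,y,z])-o["position"])*1000
    print("tool shift mm",d.round(1),"pos",o["position"].round(4),"xaxis",M.apply([1,0,0]).round(3),"zaxis",M.apply([0,0,1]).round(3),"F",o["ft_force"].round(2),"w",round(o["grip_width"],4),"t",o["time"])
    if yawx is not None:
        X=M.apply([1,0,0]);a=np.degrees(np.arctan2(X[1],X[0]));e=(yawx-a+180)%360-180;print("az",-np.radians(e).round(4))
E
python3 -m inch '[{"dx":-34,"dy":-27,"gripper":0},{"dx":-34,"dy":-27,"gripper":0},{"dx":-34,"dy":-27,"gripper":0},{"dx":-34,"dy":-27,"gripper":0},{"dx":-34,"dy":-27,"gripper":0},{"dx":-34,"dy":-27,"gripper":0},{"dx":-34,"dy":-27,"gripper":0},{"dx":-34,"dy":-27,"gripper":0}]' 20
python3 -c "
from h import *
to(.44,-.219,.2,195.5)"
```

```text
tool shift mm [-483.4 -713.7   22.7] pos [0.1725 0.6005 0.2222] xaxis [-0.961  0.276  0.   ] zaxis [-0.    -0.001 -1.   ] F [ 0.74 -0.14 -0.78] w 0.087 t 0.3
az -0.5503invalid input
```

```bash

python3 -m inch '[{"ax":0,"ay":0,"az":0,"dx":-34,"dy":-27,"dz":0,"gripper":0},{"ax":0,"ay":0,"az":0,"dx":-34,"dy":-27,"dz":0,"gripper":0},{"ax":0,"ay":0,"az":0,"dx":-34,"dy":-27,"dz":0,"gripper":0},{"ax":0,"ay":0,"az":0,"dx":-34,"dy":-27,"dz":0,"gripper":0},{"ax":0,"ay":0,"az":0,"dx":-34,"dy":-27,"dz":0,"gripper":0},{"ax":0,"ay":0,"az":0,"dx":-34,"dy":-27,"dz":0,"gripper":0},{"ax":0,"ay":0,"az":0,"dx":-34,"dy":-27,"dz":0,"gripper":0},{"ax":0,"ay":0,"az":0,"dx":-34,"dy":-27,"dz":0,"gripper":0}]' 20
python3 -c "
from h import *
to(.44,-.219,.2,195.5)"
```

```text
time: 1.1
position: [0.3752, 0.3165, 0.2228]
tool_rot: [0.139, 0.99, 0.0, 0.0]
ft_force: [1.5, 0.3, -0.2]
grip_width: 0.0306
tool shift mm [-210.1 -496.9   22.6] pos [0.3752 0.3165 0.2228] xaxis [-0.961  0.276 -0.   ] zaxis [ 0.001  0.    -1.   ] F [ 1.55  0.31 -0.16] w 0.0306 t 1.1
az -0.5502
```

```bash

python3 -m inch '[{"ax":0,"ay":0,"az":0,"dx":-22,"dy":-40,"dz":0,"gripper":0},{"ax":0,"ay":0,"az":0,"dx":-22,"dy":-40,"dz":0,"gripper":0},{"ax":0,"ay":0,"az":0,"dx":-22,"dy":-40,"dz":0,"gripper":0},{"ax":0,"ay":0,"az":0,"dx":-22,"dy":-40,"dz":0,"gripper":0},{"ax":0,"ay":0,"az":0,"dx":-22,"dy":-40,"dz":0,"gripper":0},{"ax":0,"ay":0,"az":0,"dx":-22,"dy":-40,"dz":0,"gripper":0},{"ax":0,"ay":0,"az":0,"dx":-22,"dy":-40,"dz":0,"gripper":0},{"ax":0,"ay":0,"az":0,"dx":-22,"dy":-40,"dz":0,"gripper":0}]'
python3 -m inch '[{"ax":0,"ay":0,"az":-0.11,"dx":0,"dy":-30,"dz":0,"gripper":0},{"ax":0,"ay":0,"az":-0.11,"dx":0,"dy":-30,"dz":0,"gripper":0},{"ax":0,"ay":0,"az":-0.11,"dx":0,"dy":-30,"dz":0,"gripper":0},{"ax":0,"ay":0,"az":-0.11,"dx":0,"dy":-30,"dz":0,"gripper":0},{"ax":0,"ay":0,"az":-0.11,"dx":0,"dy":-30,"dz":0,"gripper":0}]'
python3 -c "
from h import *
to(.44,-.219,.2,195.5)
c=optics.camera('wrist');cv2.imwrite('pics/w2.png',c['img'][:,:,::-1])"
```

```text
time: 1.9
position: [0.4554, -0.0402, 0.2228]
tool_rot: [0.14, 0.99, 0.0, 0.0]
ft_force: [0.8, 0.8, -0.1]
grip_width: 0.0004
time: 2.4
position: [0.4458, -0.1873, 0.2227]
tool_rot: [-0.137, 0.991, 0.0, -0.0]
ft_force: [0.1, 0.6, -0.6]
grip_width: 0.0004
tool shift mm [ 14.1 -29.   22.7] pos [ 0.4458 -0.1873  0.2227] xaxis [-0.963 -0.271  0.   ] zaxis [-0.  0. -1.] F [ 0.08  0.6  -0.63] w 0.0004 t 2.4
az 0.0035
```

View pics/w2.png

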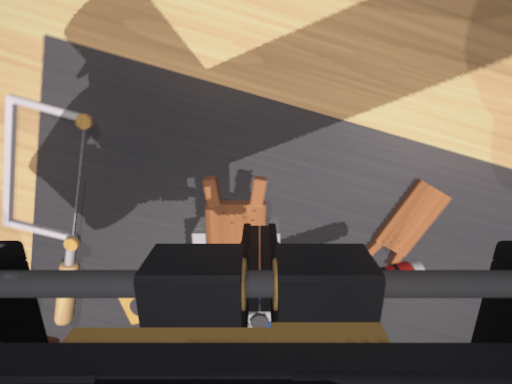

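The wrist view shows the pin's notch at about (237,200) with prongs at (211,190) and (259,190). The closed fingertips are at about (260,230), roughly 20 mm wide.

```bash
python3 - <<'E'
from h import *
c=optics.camera("wrist");a,b=170,160
cv2.imwrite("pics/w3.png",cv2.resize(c["img"][b:b+90,a:a+120,::-1],None,fx=6,fy=6,interpolation=cv2.INTER_CUBIC))
E
```

```text
(no output)
```

View pics/w3.png

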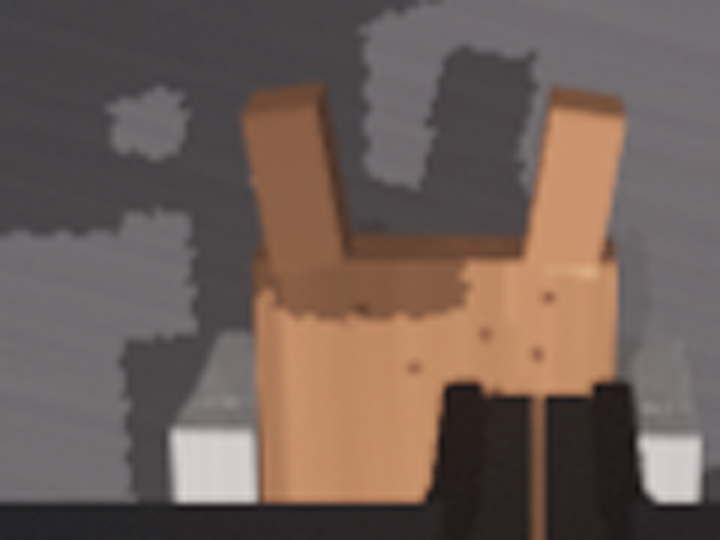

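```bash
python3 - <<'E'
from h import *
c=optics.camera("wrist")
f=lambda x,y:(170+(x+.5)/6-.5,160+(y+.5)/6-.5)
q={}
for n,x,y in [("nl",347,258),("nr",525,258),("tl1",246,118),("tl2",325,108),("tr1",550,108),("tr2",622,116),("eL",256,300),("eR",616,300),("eL2",262,500)]:
    q[n]=ray(c,*f(x,y),.056);print(n,q[n].round(4))
for x in (442,635): print("finger",ray(c,*f(x,395),.2227).round(4))
m=(q["nl"]+q["nr"])/2; t=(q["tl1"]+q["tr2"])/2
print(m,t, "notch w",np.linalg.norm(q["nl"]-q["nr"]), "outer w",np.linalg.norm(q["tl1"]-q["tr2"]))
e=q["nl"]-q["nr"];print("yaw from notch",np.degrees(np.arctan2(-e[0],e[1])),"mid dir",np.degrees(np.arctan2(*(m-t)[1::-1])))
e=q["tl1"]-q["tr2"];print(np.degrees(np.arctan2(-e[0],e[1])))
E
```

```text
nl [ 0.4941 -0.2154  0.056 ]
nr [ 0.4851 -0.1827  0.056 ]
tl1 [ 0.472 -0.24   0.056]
tl2 [ 0.4663 -0.2262  0.056 ]
tr1 [ 0.4552 -0.186   0.056 ]
tr2 [ 0.4532 -0.1726  0.056 ]
eL [ 0.5071 -0.2302  0.056 ]
eR [ 0.4888 -0.1636  0.056 ]
eL2 [ 0.5485 -0.2198  0.056 ]
finger [ 0.4405 -0.2013  0.2227]
finger [ 0.4356 -0.1834  0.2227]
[ 0.48959791 -0.19903198  0.056     ] [ 0.46262636 -0.20630725  0.056     ] notch w 0.03391921795257521 outer w 0.0699209380747259
yaw from notch -164.66349822382026 mid dir 15.095622998753749
-164.36382948657595
```

```bash

python3 -m inch '[{"ax":0,"ay":0,"az":0,"dx":6,"dy":-8,"dz":0,"gripper":0},{"ax":0,"ay":0,"az":0,"dx":6,"dy":-8,"dz":0,"gripper":0},{"ax":0,"ay":0,"az":0,"dx":5,"dy":-8,"dz":20,"gripper":0},{"ax":0,"ay":0,"az":0,"dx":0,"dy":0,"dz":35,"gripper":0},{"ax":0,"ay":0,"az":0,"dx":0,"dy":0,"dz":35,"gripper":0},{"ax":0,"ay":0,"az":0,"dx":0,"dy":0,"dz":35,"gripper":0},{"ax":0,"ay":0,"az":0,"dx":0,"dy":0,"dz":35,"gripper":0},{"ax":0,"ay":0,"az":0,"dx":0,"dy":0,"dz":28,"gripper":0}]'
python3 - <<'E'
from h import *
to(.436,-.215,.034,195.4)
c=optics.camera('wrist');cv2.imwrite('pics/w4.png',c['img'][:,:,::-1])
E
```

```text
time: 3.35
position: [0.4357, -0.2132, 0.0331]
tool_rot: [-0.135, 0.991, 0.0, -0.0]
ft_force: [0.2, -0.7, 0.6]
grip_width: 0.0006
tool shift mm [ 0.2 -1.8 -0.9] pos [ 0.4357 -0.2132  0.0331] xaxis [-0.964 -0.267  0.001] zaxis [-0.001  0.001 -1.   ] F [ 0.2  -0.71  0.62] w 0.0006 t 3.35
az 0.0019
```

View pics/w4.png

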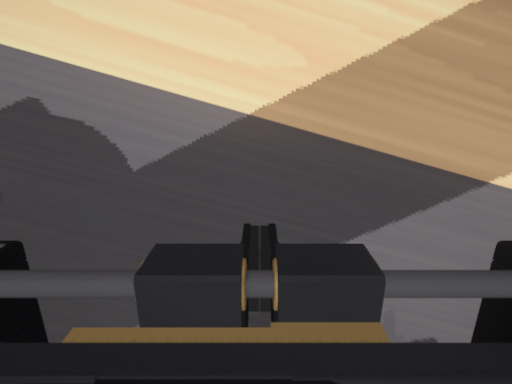

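The wrist view now shows only the fingers (about (260,235)); the pin is hidden behind them. I'll check in the fixed cameras.

```bash
python3 - <<'E'
from h import *
for n,(a,b,w,h) in {"top":(290,130,100,75),"side":(200,130,120,90)}.items():
    c=optics.camera(n);i=c["img"][b:b+h,a:a+w,::-1];cv2.imwrite(f"pics/{n}5.png",cv2.resize(i,None,fx=6,fy=6,interpolation=cv2.INTER_CUBIC))
E
```

```text
(no output)
```

View pics/top5.png

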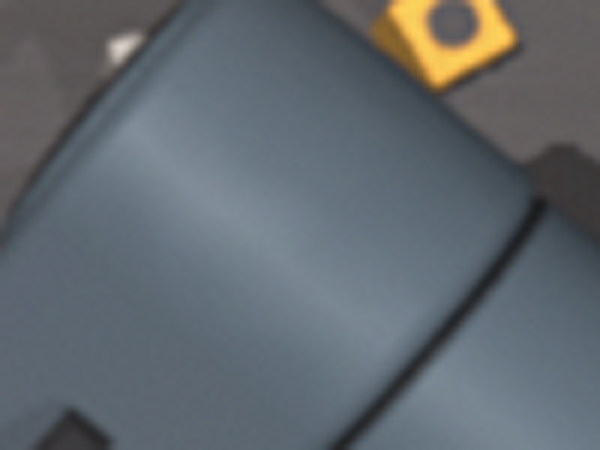

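View pics/side5.png

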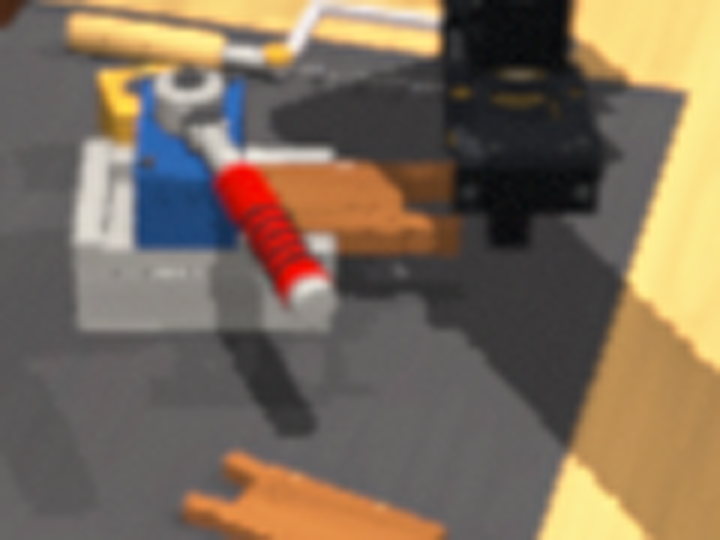

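The side view shows the fingertip at crop (510,235), lower than and in front of the prongs at (455,205), and clear of them. The top view is blocked by the arm. Now I'll move forward into the notch.

```bash

python3 -m inch '[{"ax":0,"ay":0,"az":0,"dx":-10,"dy":-1.5,"dz":0,"gripper":0},{"ax":0,"ay":0,"az":0,"dx":-10,"dy":0,"dz":0,"gripper":0},{"ax":0,"ay":0,"az":0,"dx":-8,"dy":0,"dz":0,"gripper":0},{"ax":0,"ay":0,"az":0,"dx":-6,"dy":0,"dz":0,"gripper":0},{"ax":0,"ay":0,"az":0,"dx":-4,"dy":0,"dz":0,"gripper":0},{"ax":0,"ay":0,"az":0,"dx":-2,"dy":0,"dz":0,"gripper":0},{"ax":0,"ay":0,"az":0,"dx":0,"dy":0,"dz":0,"gripper":0}]'
python3 - <<'E'
from h import *
c=optics.camera("side");a,b=200,130;i=c["img"][b:b+90,a:a+120,::-1];cv2.imwrite(f"pics/side6.png",cv2.resize(i,None,fx=6,fy=6,interpolation=cv2.INTER_CUBIC))
to(.436,-.215,.034,195.4)
E
```

```text
time: 4.2
position: [0.4754, -0.2044, 0.0346]
tool_rot: [-0.135, 0.991, -0.0, -0.0]
ft_force: [-0.6, -0.1, -1.0]
grip_width: 0.0004
tool shift mm [40.5  0.2  0.5] pos [ 0.4751 -0.2044  0.0345] xaxis [-0.964 -0.267  0.   ] zaxis [-0.  0. -1.] F [ 0.21 -1.66  0.63] w 0.0005 t 4.25
az 0.0016
```

View pics/side6.png

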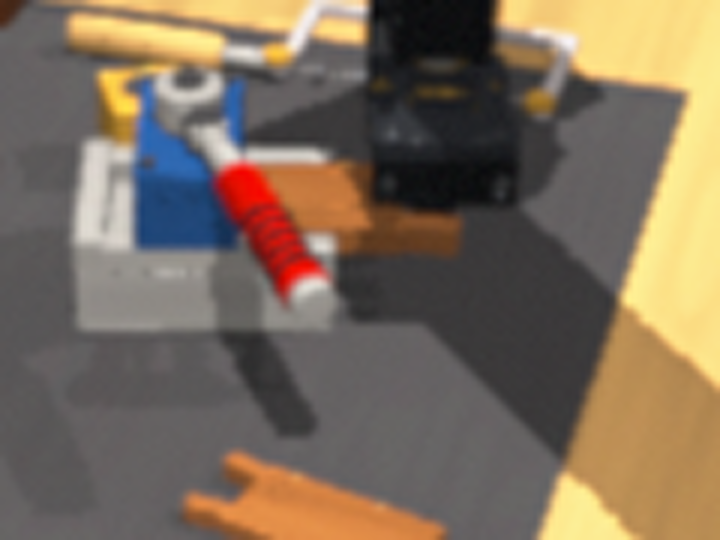

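The fingers are inside the notch and not touching anything; the prong's front face is at crop (455,235). I'll push in small steps.

```bash

python3 -m inch '[{"ax":0,"ay":0,"az":0,"dx":-3,"dy":0,"dz":0,"gripper":0},{"ax":0,"ay":0,"az":0,"dx":-2,"dy":0,"dz":0,"gripper":0},{"ax":0,"ay":0,"az":0,"dx":-2,"dy":0,"dz":0,"gripper":0},{"ax":0,"ay":0,"az":0,"dx":-2,"dy":0,"dz":0,"gripper":0}]'
python3 -m inch '[{"ax":0,"ay":0,"az":0,"dx":-2,"dy":0,"dz":0,"gripper":0},{"ax":0,"ay":0,"az":0,"dx":-2,"dy":0,"dz":0,"gripper":0},{"ax":0,"ay":0,"az":0,"dx":-2,"dy":0,"dz":0,"gripper":0}]'
python3 -m inch '[{"ax":0,"ay":0,"az":0,"dx":-2,"dy":0,"dz":0,"gripper":0},{"ax":0,"ay":0,"az":0,"dx":-2,"dy":0,"dz":0,"gripper":0}]'
python3 -m inch '[{"ax":0,"ay":0,"az":0,"dx":-2,"dy":0,"dz":0,"gripper":0}]'
python3 -m inch '[{"ax":0,"ay":0,"az":0,"dx":-1,"dy":0,"dz":0,"gripper":0}]'
```

```text
time: 4.65
position: [0.4838, -0.2021, 0.0345]
tool_rot: [-0.135, 0.991, 0.0, -0.0]
ft_force: [-0.5, -0.6, 0.2]
grip_width: 0.0004
time: 4.95
position: [0.4898, -0.2005, 0.0345]
tool_rot: [-0.135, 0.991, 0.0, -0.0]
ft_force: [-0.8, -0.3, -0.2]
grip_width: 0.0003
time: 5.15
position: [0.4937, -0.1994, 0.0345]
tool_rot: [-0.135, 0.991, 0.0, -0.0]
ft_force: [-0.4, 0.5, -0.3]
grip_width: 0.0006
time: 5.25
position: [0.4956, -0.1989, 0.0345]
tool_rot: [-0.135, 0.991, 0.0, -0.0]
ft_force: [-0.3, -0.6, -0.7]
grip_width: 0.0004
time: 5.35
position: [0.4967, -0.1986, 0.0346]
tool_rot: [-0.135, 0.991, -0.0, 0.0]
ft_force: [0.0, -0.7, 0.1]
grip_width: 0.0005
```

```bash

python3 - <<'E'
from h import *
c=optics.camera("side");a,b=200,130;i=c["img"][b:b+90,a:a+120,::-1];cv2.imwrite(f"pics/side7.png",cv2.resize(i,None,fx=6,fy=6,interpolation=cv2.INTER_CUBIC))
E
for i in 1; do python3 -m inch '[{"ax":0,"ay":0,"az":0,"dx":-1.5,"dy":0,"dz":0,"gripper":0}]'; python3 -m inch '[{"ax":0,"ay":0,"az":0,"dx":-1.5,"dy":0,"dz":0,"gripper":0}]'; done
```

```text
time: 5.5
position: [0.4978, -0.1982, 0.0346]
tool_rot: [-0.135, 0.991, 0.0, -0.0]
ft_force: [-1.1, -0.9, -0.0]
grip_width: 0.0002
time: 5.6
position: [0.4993, -0.1978, 0.0346]
tool_rot: [-0.135, 0.991, 0.0, -0.0]
ft_force: [-0.2, 0.7, -0.0]
grip_width: 0.0002
```

View pics/side7.png

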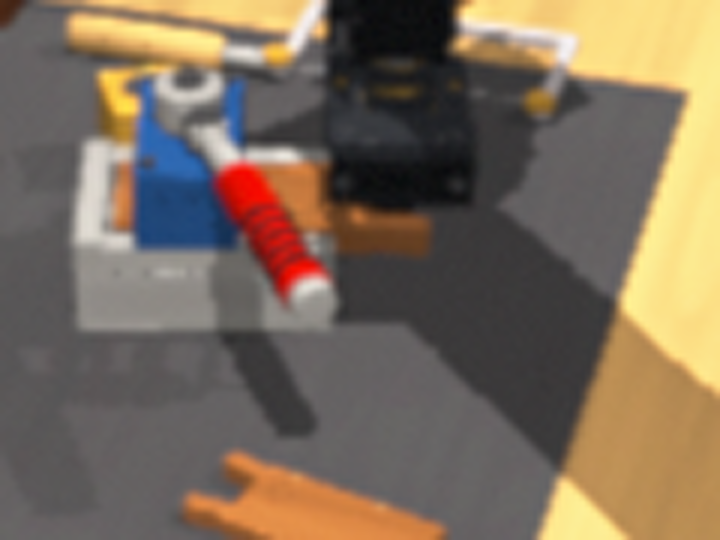

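The pin is moving. Its front prong went from crop x=460 to 430, and its rear now shows past the arch at crop (113,195), a few mm short of the stop.

```bash

for i in 1; do python3 -m inch '[{"ax":0,"ay":0,"az":0,"dx":-1.5,"dy":0,"dz":0,"gripper":0}]'; python3 -m inch '[{"ax":0,"ay":0,"az":0,"dx":-1.0,"dy":0,"dz":0,"gripper":0}]';python3 -m inch '[{"ax":0,"ay":0,"az":0,"dx":-1.0,"dy":0,"dz":0,"gripper":0}]'; done | grep -E "posi|force"
```

```text
position: [0.5007, -0.1974, 0.0346]
ft_force: [-4.3, -0.4, 1.3]
position: [0.5007, -0.1971, 0.0346]
ft_force: [-5.1, -2.0, 3.7]
position: [0.5007, -0.1968, 0.0346]
ft_force: [-7.5, -5.1, 5.1]
```

The force rises to about 9 N with x stuck at 0.5007. That matches the predicted home position (notch at x≈0.510). I'll hold briefly, then look.

```bash

python3 -m inch '[{"ax":0,"ay":0,"az":0,"dx":-1,"dy":0,"dz":0,"gripper":0},{"ax":0,"ay":0,"az":0,"dx":0,"dy":0,"dz":0,"gripper":0},{"ax":0,"ay":0,"az":0,"dx":0,"dy":0,"dz":0,"gripper":0},{"ax":0,"ay":0,"az":0,"dx":0,"dy":0,"dz":0,"gripper":0}]'
python3 - <<'E'
from h import *
c=optics.camera("side");a,b=200,130;i=c["img"][b:b+90,a:a+120,::-1];cv2.imwrite(f"pics/side8.png",cv2.resize(i,None,fx=6,fy=6,interpolation=cv2.INTER_CUBIC))
E
```

```text
time: 6.3
position: [0.5007, -0.1968, 0.0346]
tool_rot: [-0.135, 0.991, 0.001, -0.003]
ft_force: [-8.1, -3.6, 4.5]
grip_width: 0.0005
```

View pics/side8.png

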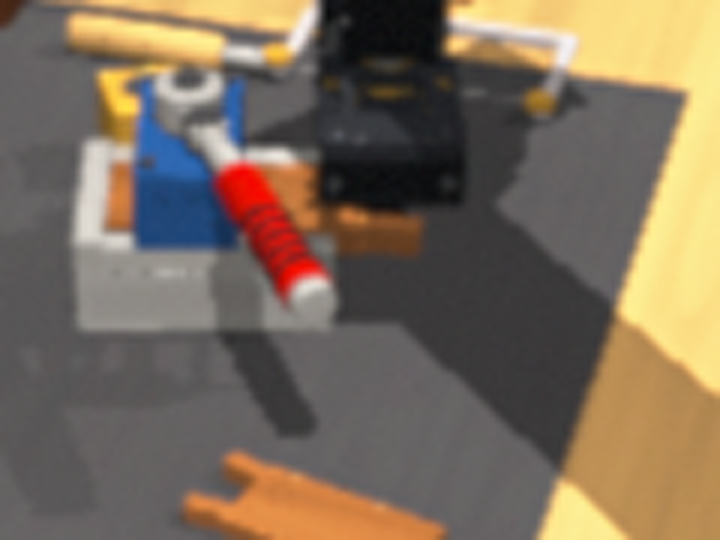

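The pin's rear is now against the stop (crop (107,195)). I'll back out straight and lift.

```bash

python3 -m inch '[{"ax":0,"ay":0,"az":0,"dx":6,"dy":0,"dz":0,"gripper":0},{"ax":0,"ay":0,"az":0,"dx":12,"dy":0,"dz":0,"gripper":0},{"ax":0,"ay":0,"az":0,"dx":18,"dy":0,"dz":0,"gripper":0},{"ax":0,"ay":0,"az":0,"dx":20,"dy":0,"dz":0,"gripper":0},{"ax":0,"ay":0,"az":0,"dx":0,"dy":0,"dz":-40,"gripper":0},{"ax":0,"ay":0,"az":0,"dx":0,"dy":0,"dz":-45,"gripper":0},{"ax":0,"ay":0,"az":0,"dx":0,"dy":0,"dz":-45,"gripper":0},{"ax":0,"ay":0,"az":0,"dx":0,"dy":0,"dz":-45,"gripper":0}]'
python3 - <<'E'
from h import *
to(.492,-.078,.092,195.4)
c=optics.camera("wrist");cv2.imwrite("pics/w9.png",c["img"][:,:,::-1])
c=optics.camera("side");a,b=200,130;i=c["img"][b:b+90,a:a+120,::-1];cv2.imwrite(f"pics/side9.png",cv2.resize(i,None,fx=6,fy=6,interpolation=cv2.INTER_CUBIC))
E
```

```text
time: 7.15
position: [0.4492, -0.2115, 0.2111]
tool_rot: [-0.134, 0.991, 0.0, 0.0]
ft_force: [0.1, -1.1, -0.4]
grip_width: 0.0003
tool shift mm [-76.8 117.2 119.2] pos [ 0.4492 -0.2115  0.2111] xaxis [-0.964 -0.266 -0.001] zaxis [ 0.  0. -1.] F [ 0.06 -1.1  -0.35] w 0.0003 t 7.15
az 0.001
```

View pics/side9.png

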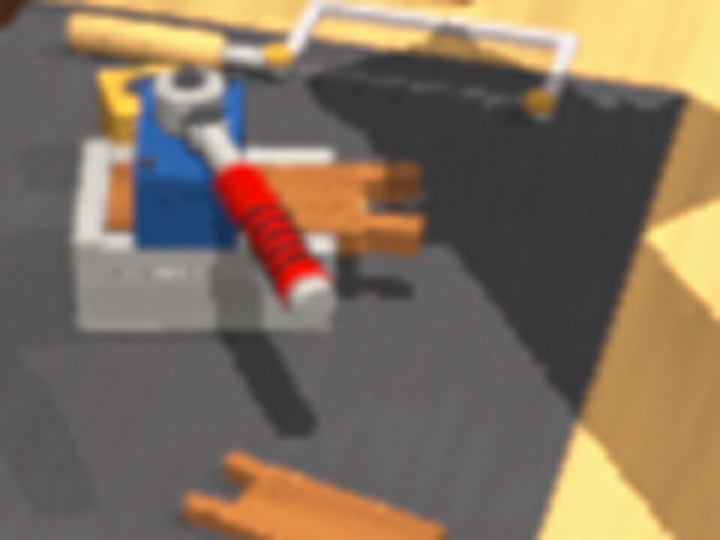

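View pics/w9.png

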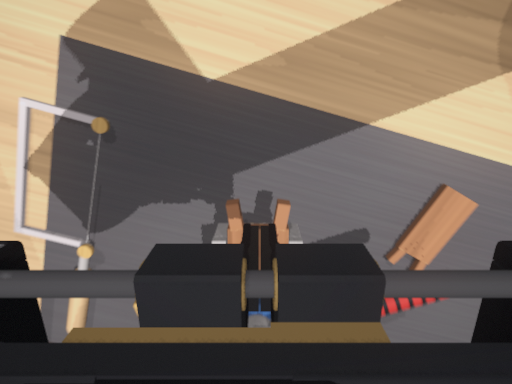

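The pin stayed home: its rear meets the stop at side-crop (107,195) and its prongs are at (422,235). Now I'll move beside the handle on the robot's side and go down.

```bash

python3 -m inch '[{"ax":0,"ay":0,"az":0,"dx":-15,"dy":30,"dz":0,"gripper":0},{"ax":0,"ay":0,"az":0,"dx":-21,"dy":30,"dz":0,"gripper":0},{"ax":0,"ay":0,"az":0,"dx":-21,"dy":30,"dz":0,"gripper":0},{"ax":0,"ay":0,"az":0,"dx":-20,"dy":27,"dz":0,"gripper":0},{"ax":0,"ay":0,"az":0,"dx":0,"dy":0,"dz":25,"gripper":0},{"ax":0,"ay":0,"az":0,"dx":0,"dy":0,"dz":35,"gripper":0},{"ax":0,"ay":0,"az":0,"dx":0,"dy":0,"dz":35,"gripper":0},{"ax":0,"ay":0,"az":0,"dx":0,"dy":0,"dz":24,"gripper":0}]'
python3 - <<'E'
from h import *
to(.492,-.078,.092,195.4)
for n,(a,b,w,h) in {"top":(250,130,120,90),"side":(200,130,120,90)}.items():
    c=optics.camera(n);i=c["img"][b:b+h,a:a+w,::-1];cv2.imwrite(f"pics/{n}10.png",cv2.resize(i,None,fx=6,fy=6,interpolation=cv2.INTER_CUBIC))
E
```

```text
time: 8.05
position: [0.491, -0.0776, 0.0879]
tool_rot: [-0.135, 0.991, 0.001, -0.001]
ft_force: [-0.3, -0.3, -0.3]
grip_width: 0.0003
tool shift mm [-0.8 -0.7 -4.1] pos [ 0.491  -0.0776  0.0879] xaxis [-0.964 -0.267  0.002] zaxis [-0.003  0.001 -1.   ] F [-0.26 -0.34 -0.27] w 0.0003 t 8.05
az 0.0016
```

View pics/side10.png

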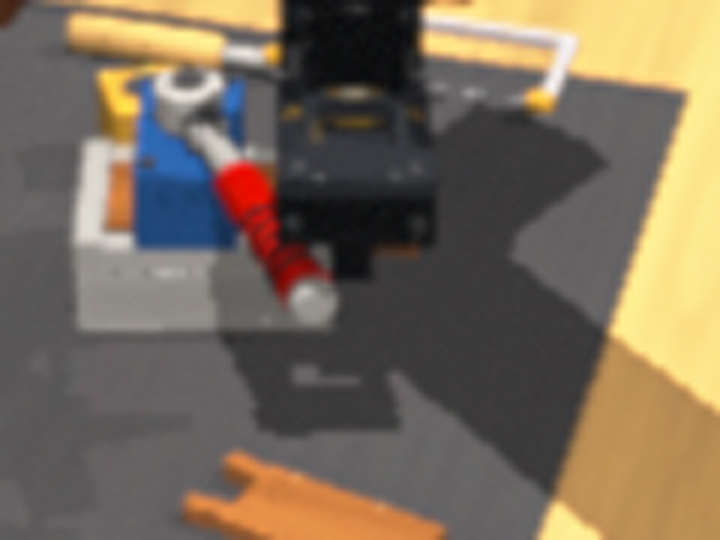

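View pics/top10.png

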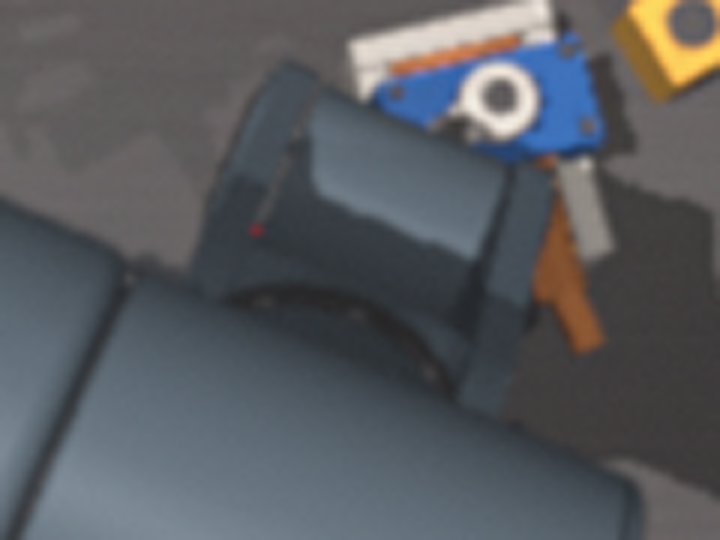

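The top crop shows the pin's wood right up against the white end wall at (470,55). The side crop shows the finger (350,260) on the near side of the grip (300,265). Now I'll work out the arc steps.

```bash
python3 - <<'E'
from h import *
o=robot.get_obs();M=R.from_quat(o["tool_rot"]);S=np.array([.603,-.171]);p=np.r_[.491,-.0776]
for a in np.radians(124)-np.arange(0,.9,.05):
    t=np.array([np.sin(a),-np.cos(a)]);T=S+.14*np.array([np.cos(a),np.sin(a)])-.0235*t
    d=M.inv().apply([*(T-p),0])*1000;p=T;print(np.degrees(a).round(1),T.round(4),d.round(1))
E
```

```text
124.0 [ 0.5052 -0.0681] [-16.3   5.4  -0.1]
121.1 [ 0.5105 -0.0633] [-6.3  3.2 -0. ]
118.3 [ 0.516  -0.0588] [-6.5  2.9 -0. ]
115.4 [ 0.5217 -0.0546] [-6.6  2.5 -0. ]
112.5 [ 0.5276 -0.0507] [-6.7  2.2 -0. ]
109.7 [ 0.5337 -0.0471] [-6.8  1.9 -0. ]
106.8 [ 0.54   -0.0438] [-6.9  1.5 -0. ]
103.9 [ 0.5465 -0.0408] [-7.   1.2 -0. ]
101.1 [ 0.553  -0.0381] [-7.1  0.8 -0. ]
98.2 [ 0.5597 -0.0358] [-7.1  0.5 -0. ]
95.4 [ 0.5665 -0.0338] [-7.1  0.1 -0. ]
92.5 [ 0.5734 -0.0322] [-7.1 -0.2 -0. ]
89.6 [ 0.5804 -0.0308] [-7.1 -0.6 -0. ]
86.8 [ 0.5875 -0.0299] [-7.  -1.  -0.1]
83.9 [ 0.5945 -0.0293] [-7.  -1.3 -0.1]
81.0 [ 0.6016 -0.029 ] [-6.9 -1.7 -0.1]
78.2 [ 0.6087 -0.0292] [-6.8 -2.  -0.1]
75.3 [ 0.6158 -0.0296] [-6.7 -2.3 -0.1]
```

```bash

python3 -m inch '[{"ax":0,"ay":0,"az":0,"dx":-8,"dy":2.7,"dz":0,"gripper":0},{"ax":0,"ay":0,"az":0,"dx":-5,"dy":1.7,"dz":0,"gripper":0},{"ax":0,"ay":0,"az":0,"dx":-3.3,"dy":1,"dz":0,"gripper":0},{"ax":0,"ay":0,"az":0,"dx":-3,"dy":1.6,"dz":0,"gripper":0},{"ax":0,"ay":0,"az":0,"dx":-3.3,"dy":1.6,"dz":0,"gripper":0}]' | grep -E "posi|force"
python3 -m inch '[{"ax":0,"ay":0,"az":0,"dx":-3.2,"dy":1.5,"dz":0,"gripper":0},{"ax":0,"ay":0,"az":0,"dx":-3.3,"dy":1.4,"dz":0,"gripper":0},{"ax":0,"ay":0,"az":0,"dx":-3.3,"dy":1.3,"dz":0,"gripper":0},{"ax":0,"ay":0,"az":0,"dx":-3.3,"dy":1.2,"dz":0,"gripper":0}]' | grep -E "posi|force"
python3 -m inch '[{"ax":0,"ay":0,"az":0,"dx":-3.3,"dy":1.1,"dz":0,"gripper":0},{"ax":0,"ay":0,"az":0,"dx":-3.4,"dy":1.1,"dz":0,"gripper":0}]' | grep -E "posi|force"
python3 - <<'E'
from h import *
for n,(a,b,w,h) in {"top":(250,130,120,90),"side":(200,130,120,90)}.items():
    c=optics.camera(n);i=c["img"][b:b+h,a:a+w,::-1];cv2.imwrite(f"pics/{n}11.png",cv2.resize(i,None,fx=6,fy=6,interpolation=cv2.INTER_CUBIC))
E
```

```text
position: [0.5129, -0.0643, 0.0913]
ft_force: [-1.3, -3.1, 0.7]
position: [0.5236, -0.0552, 0.0906]
ft_force: [-1.0, -3.0, -1.3]
position: [0.5293, -0.0512, 0.0905]
ft_force: [-2.2, -3.7, 0.2]
```

View pics/side11.png

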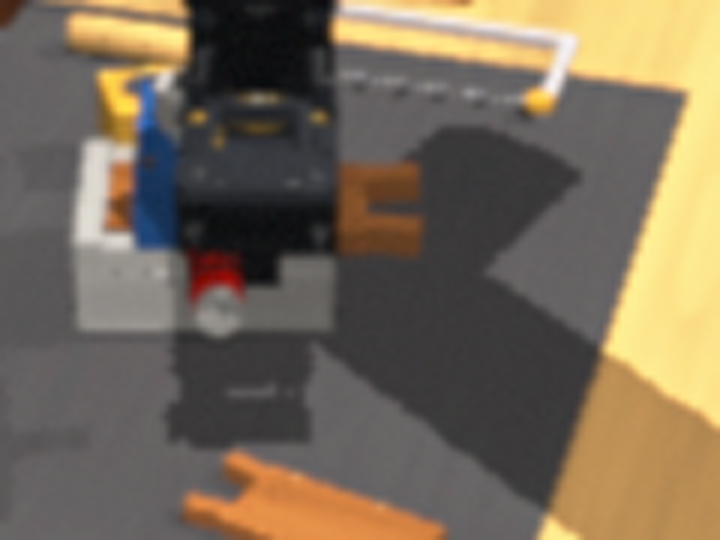

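The handle is turning under a 3–4 N push; its end cap moved from crop (315,295) to (218,312), with the finger at (262,270) behind it. I'll compute its angle.

```bash
cat >> h.py <<'E'
def cap(u,v,c=None):
    c=c or optics.camera("side");p=ray(c,200+(u+.5)/6-.5,130+(v+.5)/6-.5,.116);d=p[:2]-[.603,-.171]
    print("cap",p.round(4),"r",np.linalg.norm(d).round(4),"angle",np.degrees(np.arctan2(d[1],d[0])).round(2))
E
python3 - <<'E'
from h import *
c=optics.camera("side")
cap(315,295,c);cap(218,310,c)
E
```

```text
cap [ 0.4883 -0.0096  0.116 ] r 0.198 angle 125.41
cap [0.5292 0.0158 0.116 ] r 0.2009 angle 111.56
```

The handle has turned about 0.24 rad, as expected. I'll continue in small increments and watch the force.

```bash

python3 -m inch '[{"ax":0,"ay":0,"az":0,"dx":-3.4,"dy":0.9,"dz":0,"gripper":0}]' | grep -E "posi|force"
python3 -m inch '[{"ax":0,"ay":0,"az":0,"dx":-3.4,"dy":0.9,"dz":0,"gripper":0}]' | grep -E "posi|force"
python3 -m inch '[{"ax":0,"ay":0,"az":0,"dx":-3.4,"dy":0.8,"dz":0,"gripper":0}]' | grep -E "posi|force"
python3 -m inch '[{"ax":0,"ay":0,"az":0,"dx":-3.5,"dy":0.7,"dz":0,"gripper":0}]' | grep -E "posi|force"
python3 -m inch '[{"ax":0,"ay":0,"az":0,"dx":0,"dy":0,"dz":0,"gripper":0}]' | grep -E "posi|force"
```

```text
position: [0.5317, -0.0495, 0.0904]
ft_force: [-1.6, -2.1, 0.1]
position: [0.5351, -0.0479, 0.0905]
ft_force: [-2.3, -3.4, 0.2]
position: [0.5384, -0.0461, 0.0905]
ft_force: [-2.9, -2.5, -0.3]
position: [0.5416, -0.0444, 0.0905]
ft_force: [-2.5, -2.8, 0.5]
position: [0.5421, -0.0442, 0.0905]
ft_force: [-1.1, -1.4, 0.5]
```

```bash

python3 -m inch '[{"ax":0,"ay":0,"az":0,"dx":-3,"dy":0.5,"dz":0,"gripper":0}]' | grep -E "posi|force"
python3 -m inch '[{"ax":0,"ay":0,"az":0,"dx":-3,"dy":0.5,"dz":0,"gripper":0}]' | grep -E "posi|force"
python3 -m inch '[{"ax":0,"ay":0,"az":0,"dx":-3,"dy":0.4,"dz":0,"gripper":0}]' | grep -E "posi|force"
python3 -m inch '[{"ax":0,"ay":0,"az":0,"dx":-3,"dy":0.4,"dz":0,"gripper":0}]' | grep -E "posi|force"
```

```text
position: [0.5439, -0.0431, 0.0904]
ft_force: [-3.2, -2.5, 0.0]
position: [0.5468, -0.0419, 0.0904]
ft_force: [-2.0, -2.7, 0.3]
position: [0.5497, -0.0408, 0.0905]
ft_force: [-2.6, -2.9, -0.1]
position: [0.5526, -0.0396, 0.0905]
ft_force: [-2.5, -3.1, -0.0]
```

```bash

python3 -m inch '[{"ax":0,"ay":0,"az":0,"dx":-3,"dy":0.3,"dz":0,"gripper":0}]' | grep -E "posi|force"
python3 -m inch '[{"ax":0,"ay":0,"az":0,"dx":-3,"dy":0.3,"dz":0,"gripper":0}]' | grep -E "posi|force"
python3 -m inch '[{"ax":0,"ay":0,"az":0,"dx":-3,"dy":0.2,"dz":0,"gripper":0}]' | grep -E "posi|force"
python3 -m inch '[{"ax":0,"ay":0,"az":0,"dx":-3,"dy":0.2,"dz":0,"gripper":0}]' | grep -E "posi|force"
```

```text
position: [0.5555, -0.0384, 0.0905]
ft_force: [-2.9, -2.0, 1.2]
position: [0.5583, -0.0373, 0.0905]
ft_force: [-2.9, -2.6, -0.1]
position: [0.5611, -0.0363, 0.0905]
ft_force: [-2.4, -2.3, -0.3]
position: [0.564, -0.0353, 0.0905]
ft_force: [-3.9, -3.3, 0.2]
```

```bash

python3 -m inch '[{"ax":0,"ay":0,"az":0,"dx":-2.5,"dy":0,"dz":0,"gripper":0}]' | grep -E "posi|force"
python3 -m inch '[{"ax":0,"ay":0,"az":0,"dx":-2.5,"dy":0,"dz":0,"gripper":0}]' | grep -E "posi|force"
python3 -m inch '[{"ax":0,"ay":0,"az":0,"dx":-2.5,"dy":0,"dz":0,"gripper":0}]' | grep -E "posi|force"
```

```text
position: [0.5664, -0.0346, 0.0905]
ft_force: [-2.9, -2.3, 0.3]
position: [0.5688, -0.034, 0.0905]
ft_force: [-2.6, -2.4, 0.1]
position: [0.5712, -0.0333, 0.0905]
ft_force: [-3.0, -1.9, -0.0]
```

```bash

python3 -m inch '[{"ax":0,"ay":0,"az":0,"dx":-2.5,"dy":-0.2,"dz":0,"gripper":0}]' | grep -E "posi|force"
python3 -m inch '[{"ax":0,"ay":0,"az":0,"dx":-2.5,"dy":-0.2,"dz":0,"gripper":0}]' | grep -E "posi|force"
python3 -m inch '[{"ax":0,"ay":0,"az":0,"dx":-2.5,"dy":-0.3,"dz":0,"gripper":0}]' | grep -E "posi|force"
python3 - <<'E'
from h import *
for n,(a,b,w,h) in {"top":(250,130,120,90),"side":(200,130,120,90)}.items():
    c=optics.camera(n);i=c["img"][b:b+h,a:a+w,::-1];cv2.imwrite(f"pics/{n}12.png",cv2.resize(i,None,fx=6,fy=6,interpolation=cv2.INTER_CUBIC))
E
```

```text
position: [0.5736, -0.0328, 0.0905]
ft_force: [-4.1, -2.0, 0.1]
position: [0.5762, -0.0324, 0.0905]
ft_force: [-2.2, -2.4, -0.7]
position: [0.5786, -0.032, 0.0905]
ft_force: [-3.2, -2.3, -1.3]
```

View pics/side12.png

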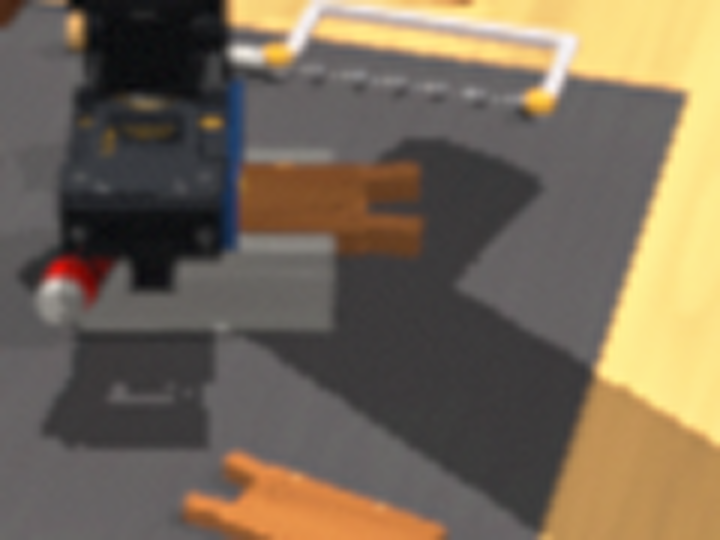

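The side crop shows the cap at (60,302), so the handle is near 90° and the tight point should be close. The finger at (153,275) is still behind the grip and the pin hasn't moved. I'll use 2 mm steps now.

```bash
python3 -c "
from h import *
cap(60,300)"
python3 -m inch '[{"ax":0,"ay":0,"az":0,"dx":-2,"dy":-0.2,"dz":0,"gripper":0}]' | grep -E "posi|force"
python3 -m inch '[{"ax":0,"ay":0,"az":0,"dx":-2,"dy":-0.2,"dz":0,"gripper":0}]' | grep -E "posi|force"
python3 -m inch '[{"ax":0,"ay":0,"az":0,"dx":-2,"dy":-0.3,"dz":0,"gripper":0}]' | grep -E "posi|force"
```

```text
cap [0.604  0.0289 0.116 ] r 0.1999 angle 89.72
position: [0.5803, -0.0317, 0.0905]
ft_force: [-3.1, -2.7, 0.6]
position: [0.5823, -0.0314, 0.0905]
ft_force: [-2.9, -2.3, -0.3]
position: [0.5843, -0.0312, 0.0905]
ft_force: [-4.9, -1.7, 0.2]
```

```bash

python3 -m inch '[{"ax":0,"ay":0,"az":0,"dx":-2,"dy":-0.3,"dz":0,"gripper":0}]' | grep -E "posi|force"
python3 -m inch '[{"ax":0,"ay":0,"az":0,"dx":-2,"dy":-0.3,"dz":0,"gripper":0}]' | grep -E "posi|force"
python3 -m inch '[{"ax":0,"ay":0,"az":0,"dx":0,"dy":0,"dz":0,"gripper":0}]' | grep -E "posi|force"
```

```text
position: [0.5851, -0.0311, 0.0902]
ft_force: [-6.1, -3.9, 0.3]
position: [0.5859, -0.031, 0.09]
ft_force: [-8.4, -5.3, 0.7]
position: [0.5859, -0.031, 0.0899]
ft_force: [-7.1, -3.7, 1.4]
```

Tight: the force is rising at x≈0.585 while the TCP stalls. I'll keep pushing until the joint gives and stop about 13–14 mm past this point.

```bash

python3 -m inch '[{"ax":0,"ay":0,"az":0,"dx":-2,"dy":-0.3,"dz":0,"gripper":0}]' | grep -E "posi|force"
python3 -m inch '[{"ax":0,"ay":0,"az":0,"dx":-2,"dy":-0.4,"dz":0,"gripper":0}]' | grep -E "posi|force"
python3 -m inch '[{"ax":0,"ay":0,"az":0,"dx":-2,"dy":-0.4,"dz":0,"gripper":0}]' | grep -E "posi|force"
```

```text
position: [0.5867, -0.0309, 0.0898]
ft_force: [-10.6, -6.3, 1.1]
position: [0.5875, -0.0308, 0.0895]
ft_force: [-12.0, -6.9, 1.7]
position: [0.5886, -0.0307, 0.0893]
ft_force: [-12.9, -6.8, 2.6]
```

```bash

python3 -m inch '[{"ax":0,"ay":0,"az":0,"dx":-2,"dy":-0.4,"dz":0,"gripper":0}]' | grep -E "posi|force"
python3 -m inch '[{"ax":0,"ay":0,"az":0,"dx":-2,"dy":-0.4,"dz":0,"gripper":0}]' | grep -E "posi|force"
python3 -m inch '[{"ax":0,"ay":0,"az":0,"dx":-2,"dy":-0.4,"dz":0,"gripper":0}]' | grep -E "posi|force"
```

```text
position: [0.5902, -0.0307, 0.0892]
ft_force: [-12.9, -7.1, 2.4]
position: [0.592, -0.0306, 0.0891]
ft_force: [-13.5, -8.1, 3.5]
position: [0.5937, -0.0305, 0.0891]
ft_force: [-13.8, -6.8, 2.8]
```

The joint has given: the force holds level at about 13–14 N while the TCP moves freely. About 6 mm more makes a full click.

```bash

python3 -m inch '[{"ax":0,"ay":0,"az":0,"dx":-2,"dy":-0.4,"dz":0,"gripper":0},{"ax":0,"ay":0,"az":0,"dx":-2,"dy":-0.4,"dz":0,"gripper":0}]' | grep -E "posi|force"
python3 -m inch '[{"ax":0,"ay":0,"az":0,"dx":-2,"dy":-0.4,"dz":0,"gripper":0},{"ax":0,"ay":0,"az":0,"dx":0,"dy":0,"dz":0,"gripper":0}]' | grep -E "posi|force"
python3 - <<'E'
from h import *
for n,(a,b,w,h) in {"top":(250,130,120,90),"side":(180,130,120,90)}.items():
    c=optics.camera(n);i=c["img"][b:b+h,a:a+w,::-1];cv2.imwrite(f"pics/{n}13.png",cv2.resize(i,None,fx=6,fy=6,interpolation=cv2.INTER_CUBIC))
E
```

```text
position: [0.5973, -0.03, 0.0889]
ft_force: [-14.2, -7.4, 3.3]
position: [0.5996, -0.0298, 0.0889]
ft_force: [-13.1, -6.3, 2.2]
```

View pics/side13.png

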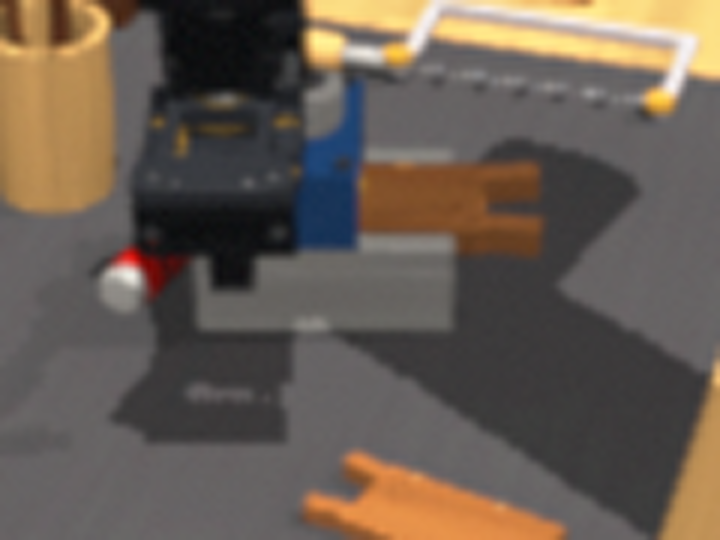

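View pics/top13.png

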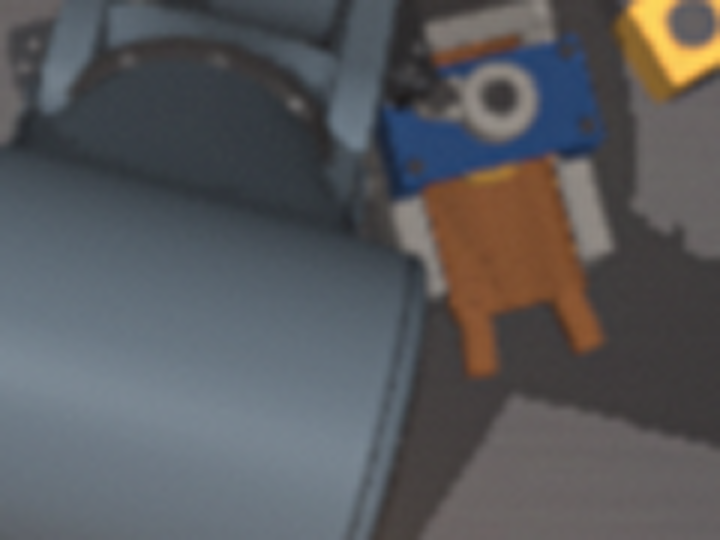

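```bash
python3 - <<'E'
from h import *
c=optics.camera("side")
cap(2,286,c)
S=np.array([.603,-.171])
p=ray(c,180+122.5/6-.5,130+286.5/6-.5,.116)[:2]
for th in (85,86,87,88):
    t=np.radians(th);v=S+.03*np.array([np.cos(t),np.sin(t)]);d=p-v
    print(th,"bend",t-np.arctan2(d[1],d[0]))
print(robot.get_obs()["time"])
E
```

```text
cap [0.6347 0.0254 0.116 ] r 0.1989 angle 80.83
85 bend 0.0856962404299384
86 bend 0.10623306894568896
87 bend 0.12676214303001987
88 bend 0.14728198152950545
13.2
```

The cap angle is now 80.8°, against about 86.9° when it came tight, so the bend is about 0.12 rad: clicked, and well below 0.24. I'll ease off slowly along the same arc.

```bash

python3 -m inch '[{"ax":0,"ay":0,"az":0,"dx":2,"dy":0.4,"dz":0,"gripper":0},{"ax":0,"ay":0,"az":0,"dx":2,"dy":0.4,"dz":0,"gripper":0},{"ax":0,"ay":0,"az":0,"dx":2,"dy":0.4,"dz":0,"gripper":0},{"ax":0,"ay":0,"az":0,"dx":2,"dy":0.4,"dz":0,"gripper":0},{"ax":0,"ay":0,"az":0,"dx":2,"dy":0.4,"dz":0,"gripper":0},{"ax":0,"ay":0,"az":0,"dx":2,"dy":0.4,"dz":0,"gripper":0},{"ax":0,"ay":0,"az":0,"dx":2,"dy":0.4,"dz":0,"gripper":0},{"ax":0,"ay":0,"az":0,"dx":2,"dy":0.3,"dz":0,"gripper":0}]' | grep -E "posi|force"
python3 -m inch '[{"ax":0,"ay":0,"az":0,"dx":2,"dy":0.3,"dz":0,"gripper":0},{"ax":0,"ay":0,"az":0,"dx":2,"dy":0.3,"dz":0,"gripper":0},{"ax":0,"ay":0,"az":0,"dx":2,"dy":0.2,"dz":0,"gripper":0},{"ax":0,"ay":0,"az":0,"dx":2,"dy":0,"dz":0,"gripper":0},{"ax":0,"ay":0,"az":0,"dx":3,"dy":0,"dz":0,"gripper":0},{"ax":0,"ay":0,"az":0,"dx":5,"dy":0,"dz":0,"gripper":0},{"ax":0,"ay":0,"az":0,"dx":10,"dy":0,"dz":0,"gripper":0},{"ax":0,"ay":0,"az":0,"dx":10,"dy":0,"dz":0,"gripper":0}]' | grep -E "posi|force"
python3 - <<'E'
from h import *
c=optics.camera("side");a,b=180,130;i=c["img"][b:b+90,a:a+120,::-1];cv2.imwrite(f"pics/side14.png",cv2.resize(i,None,fx=6,fy=6,interpolation=cv2.INTER_CUBIC))
E
```

```text
position: [0.5872, -0.0301, 0.0898]
ft_force: [-5.5, -0.9, 1.3]
position: [0.555, -0.0396, 0.0906]
ft_force: [0.0, 0.1, -0.3]
```

View pics/side14.png

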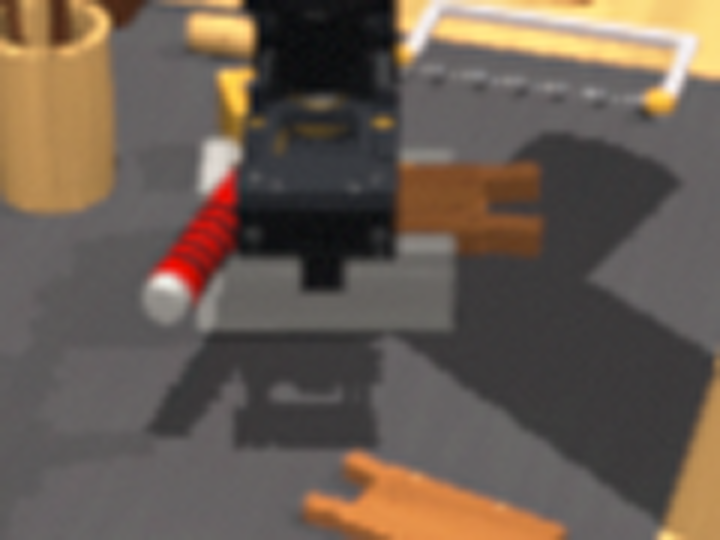

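The handle sprang back (cap at crop (167,298)) and the finger is clear at (322,270). I'll lift and move away so the top camera can see.

```bash

python3 -m inch '[{"ax":0,"ay":0,"az":0,"dx":15,"dy":0,"dz":0,"gripper":0},{"ax":0,"ay":0,"az":0,"dx":15,"dy":0,"dz":-25,"gripper":0},{"ax":0,"ay":0,"az":0,"dx":15,"dy":0,"dz":-45,"gripper":0},{"ax":0,"ay":0,"az":0,"dx":15,"dy":20,"dz":-40,"gripper":0},{"ax":0,"ay":0,"az":0,"dx":5,"dy":45,"dz":0,"gripper":0},{"ax":0,"ay":0,"az":0,"dx":0,"dy":45,"dz":0,"gripper":0},{"ax":0,"ay":0,"az":0,"dx":0,"dy":45,"dz":0,"gripper":0},{"ax":0,"ay":0,"az":0,"dx":0,"dy":45,"dz":0,"gripper":0}]' | grep -E "posi|force"
python3 -m inch '[{"ax":0,"ay":0,"az":0,"dx":0,"dy":40,"dz":0,"gripper":0},{"ax":0,"ay":0,"az":0,"dx":0,"dy":40,"dz":0,"gripper":0},{"ax":0,"ay":0,"az":0,"dx":0,"dy":40,"dz":0,"gripper":0},{"ax":0,"ay":0,"az":0,"dx":0,"dy":30,"dz":0,"gripper":0},{"ax":0,"ay":0,"az":0,"dx":0,"dy":0,"dz":0,"gripper":0}]' | grep -E "posi|force"
python3 - <<'E'
from h import *
c=optics.camera("side");cap(47,297,c)
c=optics.camera("top");cv2.imwrite("pics/topfull15.png",c["img"][:,:,::-1])
a,b=280,100;i=c["img"][b:b+100,a:a+130,::-1];cv2.imwrite(f"pics/top15.png",cv2.resize(i,None,fx=6,fy=6,interpolation=cv2.INTER_CUBIC))
E
```

```text
position: [0.4387, 0.1371, 0.2009]
ft_force: [1.2, 0.7, 0.4]
position: [0.3982, 0.2832, 0.2007]
ft_force: [0.3, -0.8, 0.1]
cap [0.6108 0.0282 0.116 ] r 0.1994 angle 87.76
```

View pics/top15.png

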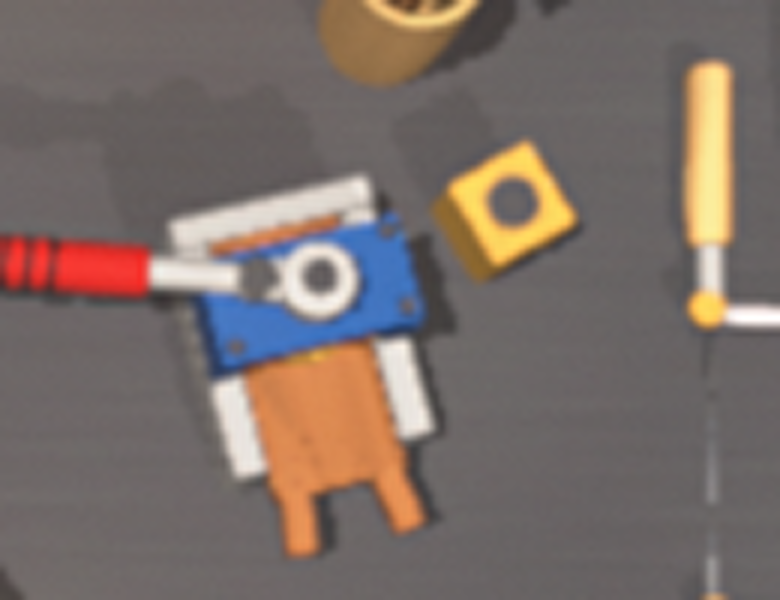

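View pics/topfull15.png

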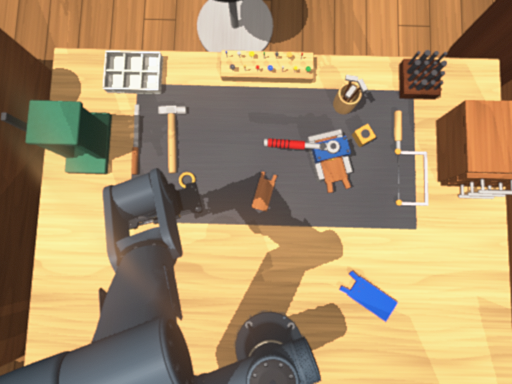

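The top crop shows the handle straight in line with the screw: red grip, steel shaft (195,275), pivot (258,279), screw (320,278). The pin is at the end wall (280,232) and all bystanders are where they started. One last numeric check.

```bash
python3 - <<'E'
from h import *
c=optics.camera("top");P=cloud(c)
f=lambda x,y:(280+(x+.5)/6-.5,100+(y+.5)/6-.5)
d=np.array([np.cos(np.radians(15.4)),np.sin(np.radians(15.4))]);O=np.array([.5916,-.1738])
for n,x,y,z in [("notchL",315,493,.056),("notchR",375,479,.056),("tipL",302,556,.056),("tipR",413,530,.056)]:
    p=ray(c,*f(x,y),z);print(n,p.round(4),"clamp x",((p[:2]-O)@d).round(4))
hsv=cv2.cvtColor(c["img"],cv2.COLOR_RGB2HSV);H,S,V=[hsv[...,k].astype(int) for k in range(3)]
m=((H<5)|(H>174))&(S>170)&(V>90)&(P[...,2]>.1);m[:, :255]=0;m[:,330:]=0;m[:120]=0
Q=P[m][:,:2];v=cv2.fitLine(Q.astype(np.float32),cv2.DIST_L2,0,.001,.001).ravel();q=np.array([.603,-.171])-v[2:];print("grip mean",Q.mean(0),"dir deg",np.degrees(np.arctan2(v[1],v[0])),"offset of screw from grip line mm",1000*(q[0]*v[1]-q[1]*v[0]))
o=robot.get_obs();print(o["time"],o["joint_velocities"].round(3),o["ft_force"].round(1))
E
```

```text
notchL [ 0.5067 -0.1813  0.056 ] clamp x -0.0839
notchR [ 0.5148 -0.2122  0.056 ] clamp x -0.0842
tipL [ 0.4737 -0.1747  0.056 ] clamp x -0.1139
tipR [ 0.4888 -0.2318  0.056 ] clamp x -0.1145
grip mean [ 0.60594501 -0.03296952] dir deg -86.671295 offset of screw from grip line mm 10.954630971666997
16.3 [-0.024  0.001  0.001  0.002  0.     0.002] [0.5 0.7 0.5]
```

The pin is home: the notch is at −84 mm against the expected −85. The grip-line fit looks off, since a straight handle should pass through the screw. I'll check it with pixels projected onto the handle's plane.

```bash
python3 - <<'E'
from h import *
c=optics.camera("top")
hsv=cv2.cvtColor(c["img"],cv2.COLOR_RGB2HSV);H,S,V=[hsv[...,k].astype(int) for k in range(3)]
m=((H<8)|(H>172))&(S>120)&(V>50);m[:, :255]=0;m[:,312:]=0;m[:132]=0;m[156:]=0
vu=np.argwhere(m);print(len(vu),vu.min(0),vu.max(0))
cols=[(u,vu[vu[:,1]==u,0].mean(),(vu[:,1]==u).sum()) for u in range(262,312) if (vu[:,1]==u).any()]
cols=[k for k in cols if k[2]>=4]
A=np.array([ray(c,u,v,.122)[:2] for u,v,_ in cols])
v=cv2.fitLine(A.astype(np.float32),cv2.DIST_HUBER,0,.001,.001).ravel();s=ray(c,*[280+320.5/6-.5,100+278.5/6-.5],.125)
q=s[:2]-v[2:];print("ends",A[0],A[-1],"dir",np.degrees(np.arctan2(v[1],v[0]))%180,"screw",s,"offset mm",1000*(q[0]*v[1]-q[1]*v[0]))
a,b=255,125;i=c["img"][b:b+40,a:a+90,::-1];cv2.imwrite("pics/grip16.png",cv2.resize(i,None,fx=8,fy=8,interpolation=cv2.INTER_CUBIC))
E
```

```text
318 [138 268] [149 304]
ends [0.60934491 0.02101973] [ 0.60613867 -0.08598352] dir 86.64431 screw [ 0.60341561 -0.17129416  0.125     ] offset mm 4.032897018487998
```

View pics/grip16.png

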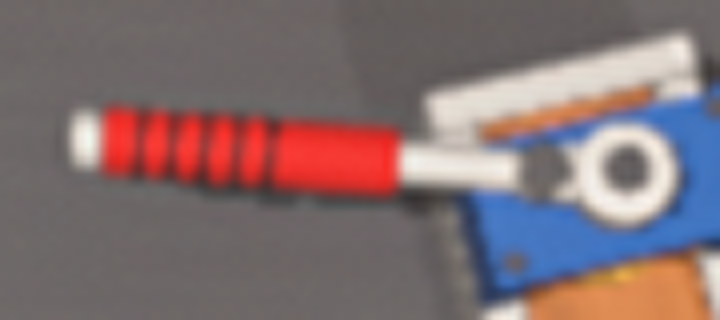

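```bash
python3 - <<'E'
from h import *
c=optics.camera("top")
K=c["camera_matrix"]
def run(img,box,z=.125):
    u0,u1,v0,v1=box
    hsv=cv2.cvtColor(img,cv2.COLOR_RGB2HSV);H,S,V=[hsv[...,k].astype(int) for k in range(3)]
    m=((H<8)|(H>172))&(S>150)&(V>50);k=np.zeros_like(m);k[v0:v1,u0:u1]=1;m&=k
    A=np.array([ray(c,u,v,z)[:2]*1000 for v,u in np.argwhere(m)],np.float32)
    r=cv2.minAreaRect(A);v=cv2.fitLine(A,cv2.DIST_HUBER,0,.01,.01).ravel()
    print("rect",r,"dir",np.degrees(np.arctan2(v[1],v[0]))%180)
    # white ring of wrench around screw
    g=(S<60)&(V>150);k=np.zeros_like(g);k[138:156,325:342]=1;g&=k
    n,l,st,ce=cv2.connectedComponentsWithStats(g.astype(np.uint8));j=1+st[1:,4].argmax()
    x,y,w,h=st[j,:4];print("ring bbox",st[j],ce[j])
    s=ray(c,333,146.4,z)[:2]*1000;q=s-v[2:]
    n=v[:2]*np.sign(q@v[:2]);print("signed offset of screw (cross)",n[0]*q[1]-n[1]*q[0])
run(cv2.imread("pics/top0.png")[:,:,::-1].copy(),(268,312,155,190))
run(c["img"],(262,312,132,156))
E
```

```text
rect ((522.950927734375, -56.389915466308594), (25.225034713745117, 108.00935363769531), 33.597259521484375) dir 123.7545
ring bbox [325 138  14  15 118] [331.81355932 145.27966102]
signed offset of screw (cross) 1.760874730539392
rect ((606.7238159179688, -32.231632232666016), (108.05150604248047, 25.01075553894043), 87.62866973876953) dir 86.63009
ring bbox [325 140  15  13 121] [332.00826446 146.21487603]
signed offset of screw (cross) 3.136234313040399
```

Measured the same way, the initial handle shows a similar small offset, so this is within measuring error. The cap angle of 87.8° against about 86.9° at tight also means the screw did not back off (0.12 rad is allowed). The arm is clear, so I'm handing in.

```bash
python3 -c "
from h import *
print(robot.hand_in())"
```

```text
the job is handed in; nothing more can be done
None
```

The pin is home and the screw is tight. The wrench clicked and sprang back, and I handed the job in at about 16.5 s of the 72 s allowed.

**What I did**
- **Pin:** I pushed it with closed fingers in its notch until the TCP stalled against the stop at about 9 N.
- **Wrench:** I swung the handle clockwise about 0.63 rad until the screw came tight. I kept pushing until the joint gave, with the force level at about 15 N, and stopped at a bend of roughly 0.12 rad.
- **Release:** I eased off slowly along the same arc and moved the arm well clear.

**Last checks**
- **Pin position:** the notch bottom measures −84 mm in the clamp frame (−85 expected), and the pin's rear touches the end wall in the top view.
- **Screw:** the handle came to rest at 87.8°, against about 86.9° estimated when it came tight. That is about 0.02 rad, so the screw did not back off.
- **Bystanders:** none had visibly moved in the top view, and the arm was touching nothing.

**Disagreement:** my check that the handle is straight was not clean. A first line fit to the grip missed the screw by 11 mm, and better fits missed it by 3–4 mm. The starting picture, with the handle straight, was already off by about 2 mm. So straightness is confirmed only to about 0.05 rad by the images; beyond that I relied on the cap angle and the spring-back.

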